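Lock the ring clamp in its tool cradle

ROBOT

A 6-joint arm with a two-finger parallel gripper is mounted at the origin on a cart in front of the work surface, level with it; the furniture and walls round the work are solid. World frame = base frame: x ahead of the robot, y to its left, z up, the work surface at z = 0. Lengths are in mm, angles in degrees, forces in N, time in s.
With the tool pointing down it reaches from about 300 to 850 mm from the base axis. Payload 4.2 kg.
Tool frame: the origin (TCP) lies at the very end of the fingers, on their centre line; the grasp point (between the pads) lies 19 mm behind it (env.tcp_to_grasp is the distance from the TCP to the grasp point, in mm); z points along the fingers, x is the direction in which the jaws open and shut, and the axes are right-handed (so a half turn about z gives the same grasp; the last joint's range is limited). The gripper opens to 91 mm and grips with 3 to 60 N. Pads are 32 mm wide; open, the fingers measure 118 mm over their backs; the gripper's body (76 mm by 178 mm) begins 60 mm behind the grasp point.
Start: joints at [-68.354, 18.312, 89.639, -0, 72.044, -1.146], TCP at [222.754, -530.117, 213.976] pointing down, gripper open.
Joint ranges: [-177.97, 177.97], [-48.28, 115.42], [12.27, 149.76], [-77.06, 257.06], [2.81, 150.46], [-146.56, 146.56]. Speed limits (degrees/s): [147.25, 147.25, 180, 180, 180, 180].

INTERFACE

Orientations are given as [roll, pitch, yaw] about the fixed x, y, z axes, in that order (R = Rz(yaw) Ry(pitch) Rx(roll)).
In Python, from workcell import monitor, cams, env, search_frame gives the robot as it stands.
- The arm moves only by the tool apply_moves, never from a script. Its argument "plan" is a list of rows, each an object of numbers: "fingers": the finger opening in cm, from 0 to 9.12; "x", "y", "z": the shift along the tool's x, y, z in cm; "wx", "wy", "wz": the turn, a rotation vector about the tool's x, y, z in degrees. In form: [{"fingers": .., "x": .., "y": .., "z": .., "wx": .., "wy": .., "wz": ..}, ...]. A call has 1 to 8 rows; each row is the pose to reach, as a shift and turn from the pose measured when the call began, along the tool's axes at that moment; what a row does not reach only later rows make up. A row lasts 1/10 s, in which the tool goes at most 50 mm and 8.59 degrees, less where a joint would pass 70% of its speed; a pose out of reach is approached as far as the arm can. A call with a gripper value outside its range is refused whole. The fingers move at their own pace and stop on an object; "newtons" is the grip in N (left out, the last holds). Time passes only in rows, so rows that repeat a pose let the fingers close. It gives the time, the measured TCP pose, the force and the opening at its end, in the units of the state.
- monitor.state(): the state, without advancing time (a new reading comes with each control period).
- cams.grab_frame(name): name is "side" or "top" or "wrist"; returns the picture (420x560x3 uint8, red, green, blue); there is no depth.
- cams.camera_params(name): a dict with "fov_y" (degrees; the focal length in pixels is half the picture's height over the tangent of half this angle, whatever the lens; pixels are square), "cx", "cy" (the principal point, pixels), "T" (4x4, takes a point from camera to world coordinates); the wrist camera has in their place "tool_from_camera" (4x4, takes a point from camera to tool coordinates, whose origin is the TCP and whose axes are the tool frame's). Camera axes: x right, y down, z forward; pixel columns grow to the right and rows downward; lengths in mm; the calibration is good to about 2 mm. The wrist camera is an equidistant fisheye: a pixel r from the principal point sees the ray r / f radians off the axis. A picture is of the moment at which its call begins: read the wrist's pose just before it. camera_params takes no time and is no camera call.
- env.job_done(): hands the job in, once; it reports no verdict.
Trained networks look in the newest picture that a camera, given by its name, has taken for a name from the list of things; names that differ only in an ending like _2 or _b are one class to them, and where a whole thing is asked for, a point or a joint stands for the part that bears it (a point fixed in the world has none). Each returns a list of dicts, best first, with "score" (0 to 1); they miss things now and then, are a little off and sometimes report something else, mostly with a low value. They report only what shows in the picture. A call takes as long as a camera call. They do not tell look-alikes from the thing itself.
- search_frame(camera, label): "extent" ([centre column, centre row, width, height] in pixels, round what is visible of it).
The state is a dict: "time_s": time; "qpos": joint angles; "qvel": joint speeds; "effort": joint torques, N m; "ee_pos": TCP position; "ee_rot": TCP orientation; "force": force on the tool from outside, world axes, zero at the start; "torque": the same for the moment, N m; "gripper_width": finger opening in mm.
Only numpy, scipy, OpenCV 4.12 (cv2) and the standard library are available. Lean on these libraries where they do the work, as an engineer would, in place of code of your own. Each camera call takes 0.05 s, during which the arm holds its last target.

TASK

Two open wooden tool cradles stand on the bench and the red cabinet top beside it; the turned wooden ring clamp lies in one, the graver in the other. Swing the keeper bar of the ring clamp's cradle fully shut across the clamp, past the spring roller into its detent, and let go. Leave the graver's cradle open.

Things in the scene. Friction and masses are not known exactly. Their poses are not given: they have to be found in the camera images.
- ring_clamp: Turned wooden ring clamp, a rod 121 mm long and 24 mm thick with a pale band at its middle, lying in the trough of cradle_1. Origin under its middle; its y axis runs along it.
- cradle_1: Wooden cradle holding the ring clamp: base 124 x 150 x 12 mm, fixed, turned up to 20 degrees. Origin at bench level under its centre; y along the trough, z up. Trough walls 23 mm high. The keeper bar's vertical hinge is at x +48 mm, y 0; the catch with its end stop and spring roller is at x -59 to -33, y -15 to 23 mm, top 50 mm. A like cradle holds the graver.
- keeper_1 (a joint): Angle of cradle_1's steel keeper bar (14 mm wide, 83 mm long, 41 to 48 mm over the bench): 0 = shut. At angle a it points from the hinge along (-cos a, sin a) in the cradle's x, y; starts 1.2 to 1.9. It swings lightly and stays where left; from about 0.3 to 0.17 it pushes a sprung roller aside (under 10 N at the knob), springing back if let go; past that it snaps home and is held at the stop at 0.
- keeper_1_knob (a point): Point on the axis of the upright round wooden knob on cradle_1's keeper bar, 71 mm over the bench, 62 mm from the hinge. The knob is 14 mm thick and runs from 51 mm (above a flat brass collar 18 mm wide) to 85 mm over the bench; it can be gripped or pushed sideways.
- keeper_2 (a joint): Angle of the like keeper bar on the other cradle, which holds the graver (red and wooden ball handle, steel blade); starts 1.2 to 1.9 and is to stay open.
Things that resemble listed ones, but are neither listed nor needed, are in the scene too. Leave any pink look-alike of the ring_clamp alone.

How it is judged (in metres and radians):
At the end, for the whole second after the job is handed in: The keeper bar of the ring clamp's cradle is within 0.1 rad of shut, held in its detent; the other keeper bar is still open by more than 1.0 rad; the ring clamp lies at rest in the trough under the bar, its middle within 20 mm of the cradle's and its underside less than 20 mm over the bench (value of joint keeper_1 below 0.1 rad and value of joint keeper_2 above 1 rad and horizontal distance between ring_clamp and cradle_1 below 0.02 m and z of ring_clamp in the frame of cradle_1 below 0.02 m and linear speed of ring_clamp below 0.02 m/s); the robot touches nothing.
It also fails if it takes over 32 s, if anything falls off the work surface, if the arm or the gripper's body presses on something with over 40 N, if the wrist force passes 120 N, or if a joint passes its speed limit or range.

## Working session

There is one attempt and no reset: what is moved stays moved. The work goes in short steps, Python scripts to look and compute and a tool call to move; the robot and the scene stay as the last step left them, time stands still between calls to the robot, and variables do not carry over. Pictures are saved under pics/ and viewed, and the job is handed in when it is done.

Besides the shell and the picture viewer there is one more tool, called after "Emit:" as a command line: name --argument value ..., lists and objects as JSON in quotes. apply_moves: Moves the arm, as the interface text tells. Its arguments: {"type":"object","properties":{"plan":{"type":"array"},"newtons":{"type":"number"}},"required":["plan"]}

```bash
ls; mkdir -p pics
cat > h.py <<'E'
import numpy as np, cv2
from workcell import monitor, cams, env, search_frame
from scipy.spatial.transform import Rotation as R
def save(n,img): cv2.imwrite('pics/'+n,cv2.cvtColor(img,cv2.COLOR_RGB2BGR))
def ray(cam,u,v):
    p=cams.camera_params(cam); f=210/np.tan(np.radians(p['fov_y']/2))
    T=np.array(p['T']); d=np.array([(u-p['cx'])/f,(v-p['cy'])/f,1.])
    return T[:3,3],T[:3,:3]@d
def onz(cam,u,v,z):
    o,d=ray(cam,u,v); return o+d*(z-o[2])/d[2]
def proj(cam,P):
    p=cams.camera_params(cam); f=210/np.tan(np.radians(p['fov_y']/2))
    q=np.linalg.inv(np.array(p['T']))@np.r_[P,1]
    return q[0]/q[2]*f+p['cx'],q[1]/q[2]*f+p['cy']
E
python3 - <<'E'
from h import *
for c in ['top','side']:
    save(c+'0.png',cams.grab_frame(c))
    for l in ['ring_clamp','cradle_1','keeper_1','keeper_1_knob']:
        print(c,l,[(round(r['score'],2),np.round(r['extent']).tolist()) for r in search_frame(c,l)])
print(monitor.state()['time_s'], monitor.state()['ee_rot'])
for c in ['top','side']: print(np.round(np.array(cams.camera_params(c)['T']),2),cams.camera_params(c)['fov_y'])
E
```

```text
pics
top ring_clamp [(0.85, [273.0, 217.0, 36.0, 44.0]), (0.75, [201.0, 169.0, 56.0, 13.0]), (0.62, [184.0, 253.0, 60.0, 17.0])]
top cradle_1 [(0.72, [182.0, 255.0, 87.0, 66.0]), (0.52, [357.0, 210.0, 40.0, 30.0])]
top keeper_1 [(0.81, [159.0, 233.0, 44.0, 9.0])]
top keeper_1_knob [(0.61, [163.0, 232.0, 44.0, 11.0])]
side ring_clamp [(0.92, [274.0, 219.0, 47.0, 25.0]), (0.63, [246.0, 170.0, 14.0, 34.0]), (0.46, [313.0, 181.0, 9.0, 32.0])]
side cradle_1 [(0.78, [244.0, 167.0, 51.0, 61.0])]
side keeper_1 [(0.67, [284.0, 264.0, 25.0, 39.0]), (0.52, [262.0, 149.0, 9.0, 27.0])]
side keeper_1_knob [(0.61, [261.0, 148.0, 12.0, 32.0])]
0.5 [-1.79999565e+02  7.83647518e-04 -6.72098642e+01]
[[ 0.0000e+00 -1.0000e+00  7.0000e-02  4.9155e+02]
 [-1.0000e+00 -0.0000e+00  0.0000e+00  2.6300e+00]
 [-0.0000e+00 -7.0000e-02 -1.0000e+00  9.0924e+02]
 [ 0.0000e+00  0.0000e+00  0.0000e+00  1.0000e+00]] 54.76192798715907
[[ 1.0000e+00 -1.0000e-02  4.0000e-02  5.0256e+02]
 [-3.0000e-02 -6.7000e-01  7.5000e-01 -7.1804e+02]
 [ 2.0000e-02 -7.5000e-01 -6.7000e-01  7.1368e+02]
 [ 0.0000e+00  0.0000e+00  0.0000e+00  1.0000e+00]] 53.51718718466542
```

Run:
```python
import cv2
for c in ['top','side']:
    i=cv2.imread(f'pics/{c}0.png'); cv2.imwrite(f'pics/{c}0b.png',cv2.resize(i[110:330,110:400] if c=='top' else i[90:320,170:440],None,fx=2.6,fy=2.6,interpolation=cv2.INTER_CUBIC))
```

```text
(no output)
```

View pics/top0.png

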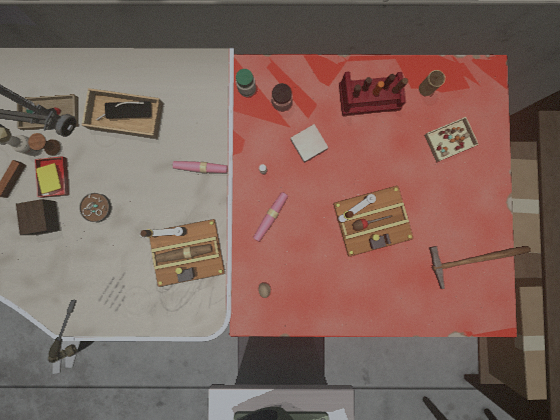

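View pics/side0.png

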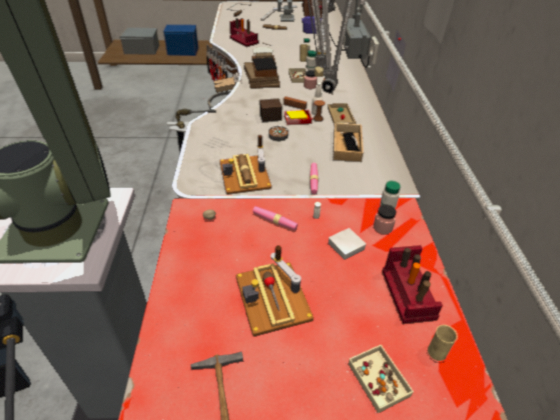

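```bash
sleep 0
```

```text
(no output)
```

View pics/top0b.png

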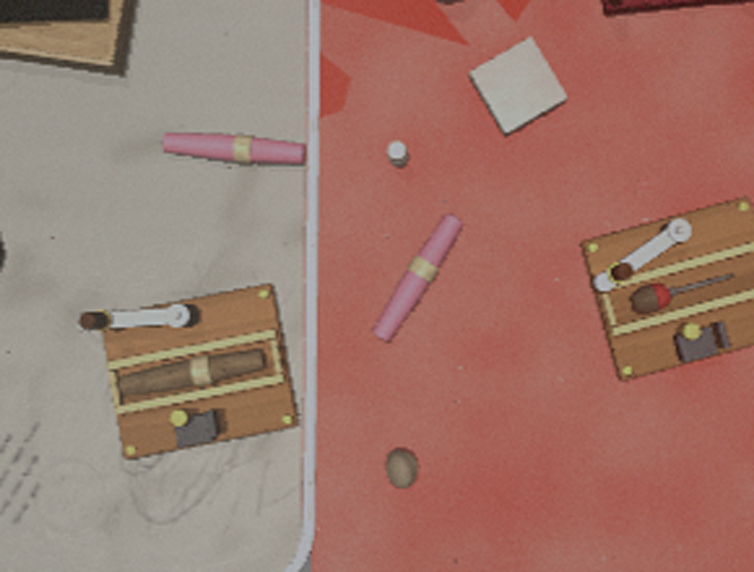

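View pics/side0b.png

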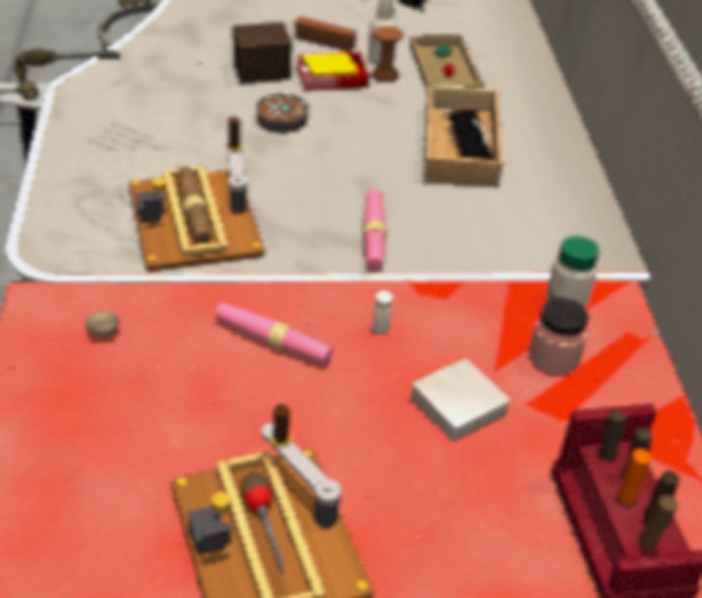

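Run:
```python
from h import *
def C(c): return (110+c[0]/2.6-.3,110+c[1]/2.6-.3)
cs=np.array([onz('top',*C(c),12)[:2] for c in [(271,284),(104,313),(125,459),(298,427)]])
print(cs.round(1)); cen=cs.mean(0); print('cen',cen.round(1))
e=lambda a,b:cs[b]-cs[a]
for a,b in [(0,1),(3,2),(2,1),(3,0)]: v=e(a,b);print(np.linalg.norm(v).round(1),np.degrees(np.arctan2(v[1],v[0])).round(1))
h=onz('top',*C((180,315)),50);print('hinge',h.round(1))
k=onz('top',*C((95,320)),83);print('knob top',k.round(1))
s=lambda c:(170+c[0]/2.6-.3,90+c[1]/2.6-.3)
print('knob side',onz('side',*s((234,120)),85).round(1), onz('side',*s((235,148)),51).round(1),'hinge',onz('side',*s((238,187)),50).round(1))
print('cat',onz('top',*C((197,428)),50).round(1), 'screw',onz('top',*C((178,418)),50).round(1))
yaw=np.radians(10)
print(monitor.state()['ee_pos'])
```

```text
[[521.2 150.3]
 [496.2 292.1]
 [373.5 271.4]
 [400.6 125.9]]
cen [447.9 209.9]
144.0 100.0
148.1 100.6
124.5 9.6
123.1 11.4
hinge [494.6 217.8  50. ]
knob top [490.4 276.1  83. ]
knob side [489.  277.6  85. ] [489.7 275.   51. ] hinge [493.2 204.   50. ]
cat [403.4 202.3  50. ] screw [411.4 217.8  50. ]
[ 222.74970996 -530.09773457  213.91948581]
```

Left cradle at px (186,252) on the bench holds the brown ring clamp with a pale band. The look-alikes are the two pink rods at (200,167) and (270,217), and the second cradle at (373,220), which holds the red-ball graver. I choose the left cradle: the crop shows the brown rod in its trough, the knob at about (146,233) and the hinge at about (179,231).

Geometry: centre is about (448,210) and yaw about 10.3°. The hinge fits the expected (495,218.6). The knob is near (490,277), so a is about 1.66.

```bash
cat >> h.py <<'E'
H=np.array([495.,218.3]); YAW=10.3
def knob(a,r=62):
    t=np.radians(180+YAW)-a; return H+r*np.array([np.cos(t),np.sin(t)])
def rel(xyz,yaw):
    s=monitor.state(); R0=R.from_euler('xyz',s['ee_rot'],degrees=True)
    d=R0.inv().apply(np.array(xyz)-s['ee_pos'])/10
    w=(R0.inv()*R.from_euler('xyz',[180,0,yaw],degrees=True)).as_rotvec(degrees=True)
    print(np.round(d,2),np.round(w,1))
E
python3 - <<'E'
from h import *
print(knob(1.66)); rel([490,278,150],5)
E
```

```text
[489.39262781 280.0459098 ]
[-64.15 -55.94   6.39] [ -0.    0.  -72.2]
```

Emit:
apply_moves --plan '[{"fingers": 9,"x": -64.2,"y": -55.9,"z": 0,"wz": -72.2},{"fingers": 9,"x": -64.2,"y": -55.9,"z": 0,"wz": -72.2},{"fingers": 9,"x": -64.2,"y": -55.9,"z": 0,"wz": -72.2},{"fingers": 9,"x": -64.2,"y": -55.9,"z": 0,"wz": -72.2},{"fingers": 9,"x": -64.2,"y": -55.9,"z": 0,"wz": -72.2},{"fingers": 9,"x": -64.2,"y": -55.9,"z": 0,"wz": -72.2},{"fingers": 9,"x": -64.2,"y": -55.9,"z": 0,"wz": -72.2},{"fingers": 9,"x": -64.2,"y": -55.9,"z": 0,"wz": -72.2}]'

```text
$.plan[0]: bad value
```

Run:
```python
from h import *
rel([490,278,150],5)
```

```text
[-64.15 -55.94   6.39] [ -0.    0.  -72.2]
```

Emit:
apply_moves --plan '[{"fingers": 9,"x": -3.8,"y": -3.2,"z": 0,"wx": 0,"wy": 0,"wz": -4},{"fingers": 9,"x": -7.6,"y": -6.4,"z": 0,"wx": 0,"wy": 0,"wz": -8},{"fingers": 9,"x": -11.4,"y": -9.6,"z": 0,"wx": 0,"wy": 0,"wz": -12},{"fingers": 9,"x": -15.2,"y": -12.8,"z": 0,"wx": 0,"wy": 0,"wz": -16},{"fingers": 9,"x": -19,"y": -16,"z": 0,"wx": 0,"wy": 0,"wz": -20},{"fingers": 9,"x": -22.8,"y": -19.2,"z": 0,"wx": 0,"wy": 0,"wz": -24},{"fingers": 9,"x": -26.6,"y": -22.4,"z": 0,"wx": 0,"wy": 0,"wz": -28},{"fingers": 9,"x": -30.4,"y": -25.6,"z": 0,"wx": 0,"wy": 0,"wz": -32}]'

```text
time_s: 1.3
ee_pos: [341.2, -148.9, 214.3]
ee_rot: [-180.0, -0.1, -35.1]
force: [0.7, -0.2, -0.5]
gripper_width: 90.3
```

Run:
```python
from h import *
rel([490,278,150],5)
```

```text
[-12.37 -43.48   6.43] [  0.   -0.1 -40.1]
```

Emit:
apply_moves --plan '[{"fingers": 9,"x": -1.3,"y": -4.6,"z": 0,"wx": 0,"wy": 0,"wz": -5},{"fingers": 9,"x": -2.6,"y": -9.2,"z": 0,"wx": 0,"wy": 0,"wz": -10},{"fingers": 9,"x": -3.9,"y": -13.8,"z": 0,"wx": 0,"wy": 0,"wz": -15},{"fingers": 9,"x": -5.2,"y": -18.4,"z": 0,"wx": 0,"wy": 0,"wz": -20},{"fingers": 9,"x": -6.5,"y": -23,"z": 0,"wx": 0,"wy": 0,"wz": -25},{"fingers": 9,"x": -7.8,"y": -27.6,"z": 0,"wx": 0,"wy": 0,"wz": -30},{"fingers": 9,"x": -9.1,"y": -32.2,"z": 0,"wx": 0,"wy": 0,"wz": -35},{"fingers": 9,"x": -10.4,"y": -36.8,"z": 0,"wx": 0,"wy": 0,"wz": -40}]'

```text
time_s: 2.1
ee_pos: [467.9, 214.2, 214.5]
ee_rot: [180.0, -0.1, 5.2]
force: [0.2, -0.9, 0.4]
gripper_width: 89.6
```

Run:
```python
from h import *
rel([490,278,130],5)
s=monitor.state()
w=cams.grab_frame('wrist'); save('w1.png',w)
print({k:np.round(v,3).tolist() if not isinstance(v,str) else v for k,v in cams.camera_params('wrist').items()})
print([(round(r['score'],2),np.round(r['extent']).tolist()) for r in search_frame('wrist','keeper_1_knob')])
print(s['ee_pos'],s['ee_rot'])
```

```text
[ 2.76 -6.16  8.45] [ 0.  -0.1  0.2]
{'fov_y': 65.706, 'cx': 280.982, 'cy': 209.555, 'tool_from_camera': [[1.0, 0.001, 0.0, 0.866], [-0.001, 0.957, 0.288, -83.252], [0.0, -0.288, 0.957, -170.149], [0.0, 0.0, 0.0, 1.0]]}
[]
[467.93144418 214.17365755 214.49430438] [ 1.79959753e+02 -1.12937262e-01  5.15762246e+00]
```

View pics/w1.png

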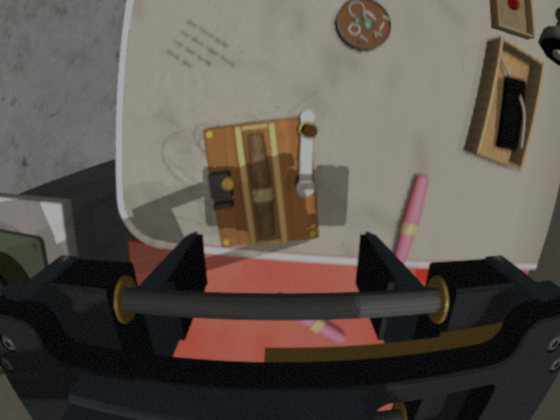

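The wrist view shows the ring clamp cradle, with the knob top at (310,130), the hinge at (306,187), and base corners near (205,127), (300,117), (318,238) and (223,246). I'll refine the geometry from it.

Run:
```python
from h import *
p=cams.camera_params('wrist'); f=210/np.tan(np.radians(p['fov_y']/2))
s=dict(ee_pos=np.array([467.93,214.17,214.49]),ee_rot=[179.96,-.113,5.158])
W=np.eye(4);W[:3,:3]=R.from_euler('xyz',s['ee_rot'],degrees=True).as_matrix();W[:3,3]=s['ee_pos']
T=W@np.array(p['tool_from_camera'])
def oz(u,v,z):
    d=np.array([u-p['cx'],v-p['cy']]);r=np.hypot(*d);t=r/f
    q=np.r_[d/r*np.sin(t),np.cos(t)];q=T[:3,:3]@q;o=T[:3,3];return (o+q*(z-o[2])/q[2]).round(1)
cs=np.array([oz(*c,12) for c in [(205,127),(300,117),(318,238),(223,246)]]);print(cs,cs.mean(0))
print('knob',oz(310,130,85),oz(305,128,50),'hinge',oz(306,187,50))
i=cv2.imread('pics/w1.png')[100:260,190:340];cv2.imwrite('pics/w1c.png',cv2.resize(i,None,fx=3.7,fy=3.7,interpolation=cv2.INTER_CUBIC))
```

```text
[[375.4 276.4  12. ]
 [483.3 296.2  12. ]
 [520.8 152.8  12. ]
 [403.6 130.9  12. ]] [445.775 214.075  12.   ]
knob [489.2 285.4  85. ] [487.2 285.5  50. ] hinge [494.8 223.9  50. ]
```

View pics/w1c.png

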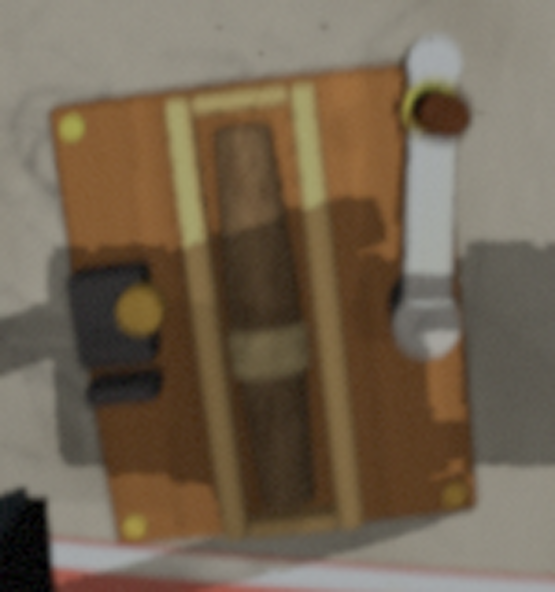

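```bash
sed -i 's/^H=.*/H=np.array([495.,220.5]); YAW=10.3/' h.py
python3 - <<'E'
from h import *
print(monitor.state()['ee_pos'])
rel([490,281,58],5)
E
```

```text
[469.31227875 216.93359162 213.93331984]
[ 2.6  -6.16 15.61] [-0.1 -0.2  0.2]
```

Emit:
apply_moves --plan '[{"fingers": 9,"x": 1.3,"y": -3.1,"z": 2,"wx": 0,"wy": 0,"wz": 0},{"fingers": 9,"x": 2.6,"y": -6.2,"z": 4,"wx": 0,"wy": 0,"wz": 0},{"fingers": 9,"x": 2.6,"y": -6.2,"z": 7,"wx": 0,"wy": 0,"wz": 0},{"fingers": 9,"x": 2.6,"y": -6.2,"z": 10,"wx": 0,"wy": 0,"wz": 0},{"fingers": 9,"x": 2.6,"y": -6.2,"z": 10,"wx": 0,"wy": 0,"wz": 0},{"fingers": 9,"x": 2.6,"y": -6.2,"z": 10,"wx": 0,"wy": 0,"wz": 0}]'

```text
time_s: 2.8
ee_pos: [489.9, 280.7, 114.5]
ee_rot: [-179.9, -0.1, 5.2]
force: [0.8, -0.5, 0.8]
gripper_width: 89.9
```

Run:
```python
from h import *
s=monitor.state();w=cams.grab_frame('wrist'); save('w2.png',w)
print(s['ee_pos'],s['ee_rot'])
rel([490,281,58],5)
```

```text
[489.87945285 280.74018482 114.54700679] [-1.79917118e+02 -1.48498356e-01  5.20307855e+00]
[-0.09  0.02  5.76] [-0.1 -0.3  0.2]
```

View pics/w2.png

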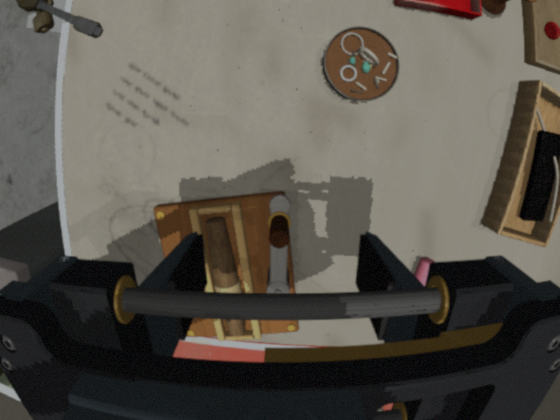

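The knob (top near (279,235)) sits centred between the fingers. I'll check its depth along the bar numerically.

```bash
cat >> h.py <<'E'
def woz(pos,rot,u,v,z):
    p=cams.camera_params('wrist'); f=210/np.tan(np.radians(p['fov_y']/2))
    W=np.eye(4);W[:3,:3]=R.from_euler('xyz',rot,degrees=True).as_matrix();W[:3,3]=pos
    T=W@np.array(p['tool_from_camera'])
    d=np.array([u-p['cx'],v-p['cy']]);r=np.hypot(*d);t=r/f
    q=np.r_[d/r*np.sin(t),np.cos(t)];q=T[:3,:3]@q;o=T[:3,3];return (o+q*(z-o[2])/q[2]).round(1)
E
python3 - <<'E'
from h import *
a=([489.88,280.74,114.55],[-179.917,-.148,5.203])
print(woz(*a,279,237,85),woz(*a,278,207,48),woz(*a,278,292,50))
cv2.imwrite('pics/w2c.png',cv2.resize(cv2.imread('pics/w2.png')[180:310,220:340],None,fx=4,fy=4))
E
```

```text
[489.2 284.9  85. ] [487.4 294.6  48. ] [493.9 221.6  50. ]
```

View pics/w2c.png

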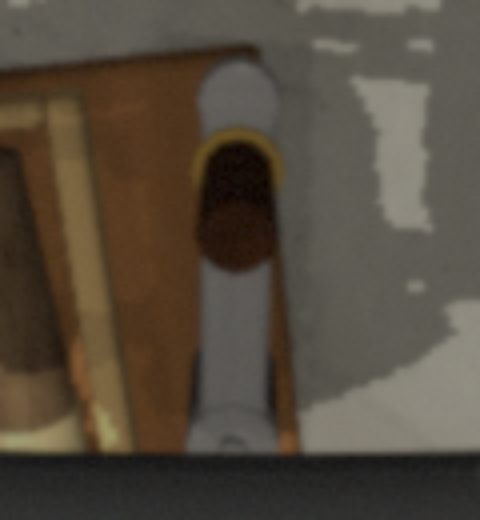

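Emit:
apply_moves --plan '[{"fingers": 9,"x": 0,"y": -0.2,"z": 2,"wx": 0,"wy": 0,"wz": 0},{"fingers": 9,"x": 0,"y": -0.2,"z": 4,"wx": 0,"wy": 0,"wz": 0},{"fingers": 6,"x": 0,"y": -0.2,"z": 5.6,"wx": 0,"wy": 0,"wz": 0},{"fingers": 3,"x": 0,"y": -0.2,"z": 5.6,"wx": 0,"wy": 0,"wz": 0},{"fingers": 3,"x": 0,"y": -0.2,"z": 5.6,"wx": 0,"wy": 0,"wz": 0},{"fingers": 3,"x": 0,"y": -0.2,"z": 5.6,"wx": 0,"wy": 0,"wz": 0},{"fingers": 3,"x": 0,"y": -0.2,"z": 5.6,"wx": 0,"wy": 0,"wz": 0}]' --newtons 10

```text
time_s: 3.55
ee_pos: [491.6, 283.7, 61.0]
ee_rot: [-179.8, -0.4, 5.2]
force: [-0.4, 0.7, 0.7]
gripper_width: 52.9
```

```bash
sed -i 's/^H=.*/H=np.array([495.,221.5]); YAW=10.3/' h.py
python3 - <<'E'
from h import *
s=monitor.state();print(s['ee_pos'],s['gripper_width'])
# cage centre = knob; pushing finger lags: knob touches trailing finger, 8mm behind centre
for d in range(80,15,-8):
    a=np.radians(d+0.); 
    k=knob(a); yaw=YAW+90-d; print(d,end=' ');rel([*k,58.5],yaw)
E
```

```text
[491.59241516 283.68301568  61.01708902] 52.897180301285104
80 [-1.84  0.24  0.24] [ -0.1  -0.5 -15.1]
72 [-2.66  0.52  0.23] [ -0.1  -0.5 -23.1]
64 [-3.43  0.92  0.22] [ -0.1  -0.5 -31.1]
56 [-4.14  1.41  0.22] [ -0.1  -0.5 -39.1]
48 [-4.77  2.    0.21] [ -0.   -0.5 -47.1]
40 [-5.31  2.68  0.2 ] [  0.   -0.5 -55.1]
32 [-5.75  3.42  0.2 ] [  0.1  -0.5 -63.1]
24 [-6.09  4.22  0.19] [  0.1  -0.5 -71.1]
16 [-6.31  5.05  0.19] [  0.1  -0.5 -79.1]
```

Emit:
apply_moves --plan '[{"fingers": 3,"x": -0.1,"y": 0,"z": 0.2,"wx": 0,"wy": 0,"wz": 0},{"fingers": 3,"x": -0.1,"y": 0,"z": 0.2,"wx": 0,"wy": 0,"wz": 0},{"fingers": 3,"x": -1.0,"y": 0.1,"z": 0.2,"wx": 0,"wy": 0,"wz": -7},{"fingers": 3,"x": -1.84,"y": 0.24,"z": 0.2,"wx": 0,"wy": 0,"wz": -15},{"fingers": 3,"x": -2.66,"y": 0.52,"z": 0.2,"wx": 0,"wy": 0,"wz": -23},{"fingers": 3,"x": -3.43,"y": 0.92,"z": 0.2,"wx": 0,"wy": 0,"wz": -31},{"fingers": 3,"x": -4.14,"y": 1.41,"z": 0.2,"wx": 0,"wy": 0,"wz": -39},{"fingers": 3,"x": -4.77,"y": 2.0,"z": 0.2,"wx": 0,"wy": 0,"wz": -47}]'

```text
time_s: 4.35
ee_pos: [445.9, 259.8, 58.9]
ee_rot: [179.8, -0.5, 52.5]
force: [0.1, 0.2, 0.3]
gripper_width: 30.2
```

Run:
```python
from h import *
s=monitor.state();print(s['ee_pos'],s['ee_rot'],s['gripper_width'],s['force'])
w=cams.grab_frame('wrist'); save('w3.png',w)
for d in [44,38,32,26,20,14,8,0,-8]:
    a=np.radians(d+0.); 
    k=knob(a); yaw=YAW+90-d; print(d,end=' ');rel([*k,58.5],yaw)
```

```text
[445.89180242 259.78824853  58.85724961] [179.81831458  -0.51201534  52.53307908] 30.178863649022304 [0.05910928 0.21598065 0.27791903]
44 [-0.26  0.07  0.01] [ 0.2 -0.3 -3.6]
38 [-0.91  0.15  0.01] [ 0.2 -0.3 -9.6]
32 [-1.54  0.29  0.  ] [  0.2  -0.3 -15.6]
26 [-2.16  0.49  0.  ] [  0.2  -0.3 -21.6]
20 [-2.75  0.76 -0.  ] [  0.2  -0.3 -27.6]
14 [-3.31  1.09 -0.  ] [  0.2  -0.3 -33.6]
8 [-3.83  1.48 -0.01] [  0.3  -0.3 -39.6]
0 [-4.45  2.08 -0.01] [  0.3  -0.3 -47.6]
-8 [-4.99  2.75 -0.01] [  0.3  -0.3 -55.6]
```

View pics/w3.png

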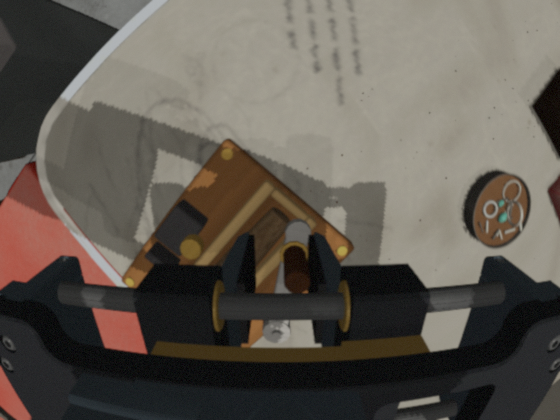

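Emit:
apply_moves --plan '[{"fingers": 3,"x": -0.91,"y": 0.15,"z": 0,"wx": 0,"wy": 0,"wz": -9},{"fingers": 3,"x": -1.75,"y": 0.36,"z": 0,"wx": 0,"wy": 0,"wz": -17},{"fingers": 3,"x": -2.55,"y": 0.67,"z": 0,"wx": 0,"wy": 0,"wz": -25},{"fingers": 3,"x": -3.31,"y": 1.09,"z": 0,"wx": 0,"wy": 0,"wz": -33},{"fingers": 3,"x": -3.83,"y": 1.48,"z": 0,"wx": 0,"wy": 0,"wz": -39},{"fingers": 3,"x": -4.3,"y": 1.92,"z": 0,"wx": 0,"wy": 0,"wz": -45},{"fingers": 3,"x": -4.6,"y": 2.2,"z": 0,"wx": 0,"wy": 0,"wz": -48},{"fingers": 3,"x": -4.73,"y": 2.4,"z": 0,"wx": 0,"wy": 0,"wz": -51}]'

```text
time_s: 5.2
ee_pos: [434.9, 206.3, 58.5]
ee_rot: [179.6, -0.1, 103.7]
force: [-0.6, -0.5, -0.1]
gripper_width: 29.8
```

Run:
```python
from h import *
s=monitor.state();print(s['ee_pos'],s['ee_rot'],s['gripper_width'],s['force'])
w=cams.grab_frame('wrist'); save('w4.png',w)
save('t4.png',cv2.resize(cams.grab_frame('top')[200:310,110:260],None,fx=4,fy=4))
for d in [0,-4,-8]:
    a=np.radians(d+0.); 
    k=knob(a); yaw=YAW+90-d; print(d,k,end=' ');rel([*k,58.5],yaw)
```

```text
[434.88577058 206.34324629  58.52351897] [ 1.79638490e+02 -1.28179631e-01  1.03703471e+02] 29.819986919096177 [-0.58943164 -0.51899886 -0.11782555]
0 [433.99912765 210.41426266] [ 0.43 -0.01  0.  ] [ 0.4 -0.1  3.3]
-4 [434.92102465 206.18606121] [ 0.   -0.02  0.  ] [ 0.4 -0.1 -0.7]
-8 [436.13562039 202.03246773] [-0.43 -0.   -0.  ] [ 0.4 -0.1 -4.7]
```

View pics/w4.png

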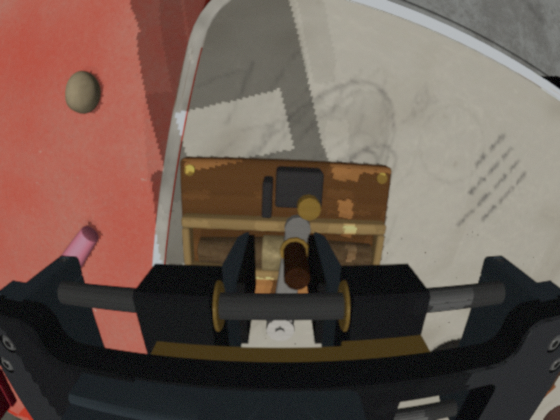

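The knob (295,268) is still against the trailing finger with almost no force, and I can't tell whether it has passed the roller. I'll push further in small steps.

Emit:
apply_moves --plan '[{"fingers": 3,"x": -0.2,"y": 0,"z": 0,"wx": 0,"wy": 0,"wz": -2},{"fingers": 3,"x": -0.4,"y": 0,"z": 0,"wx": 0,"wy": 0,"wz": -3},{"fingers": 3,"x": -0.4,"y": 0,"z": 0,"wx": 0,"wy": 0,"wz": -3}]'

```text
time_s: 5.6
ee_pos: [436.2, 202.3, 58.5]
ee_rot: [179.6, -0.1, 106.5]
force: [0.7, -0.3, -0.6]
gripper_width: 29.8
```

Run:
```python
from h import *
s=monitor.state();print(s['ee_pos'],s['ee_rot'],s['gripper_width'],s['force'])
w=cams.grab_frame('wrist'); save('w5.png',cv2.resize(w[150:360,140:420],None,fx=2.8,fy=2.8))
```

```text
[436.24190878 202.277269    58.52378546] [ 1.79606135e+02 -8.64969090e-02  1.06507817e+02] 29.771995080174268 [ 0.67171588 -0.25609333 -0.61565112]
```

View pics/w5.png

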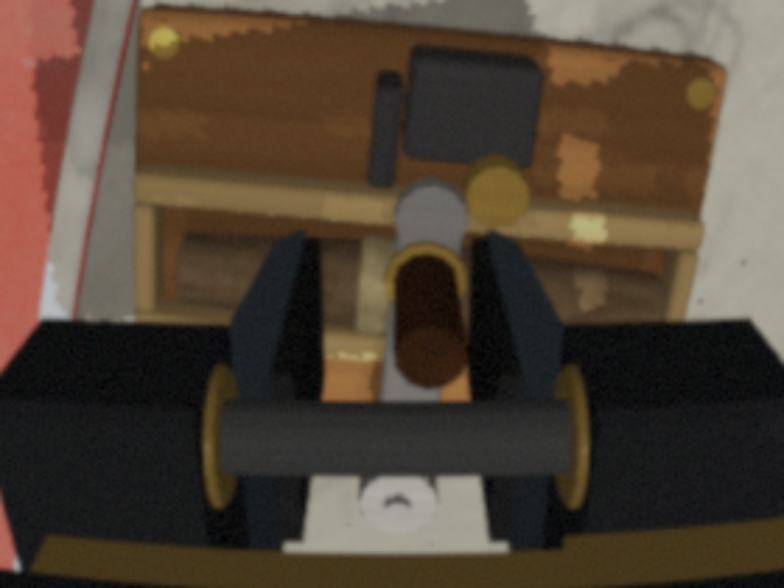

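View pics/t4.png

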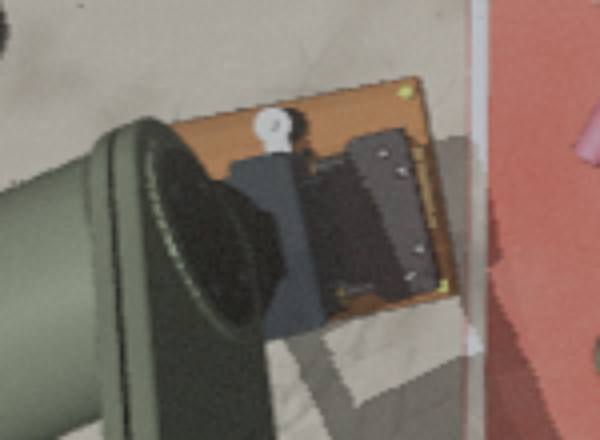

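Run:
```python
from h import *
a=([436.24,202.28,58.52],[179.606,-.0865,106.508])
g=lambda u,v,z:woz(*a,140+u/2.8,150+v/2.8,z)
t=g(430,225,48);h=g(398,500,50);k=g(432,358,85);print(t,h,k)
for P in (t,k): print(np.degrees(np.arctan2(*(P-h)[1::-1]))%360)
print('edge'); c=[g(145,10,12),g(722,66,12)]; print(c, np.degrees(np.arctan2(*(c[1]-c[0])[1::-1])))
for d in [-14]:
    rel([*knob(np.radians(d)),58.5],YAW+90-d+0)
```

```text
[420.7 206.6  48. ] [491.  220.6  50. ] [431.9 209.   85. ]
191.26290448498082
191.1047058770531
edge
[array([400.1, 129.3,  12. ]), array([372.1, 270.6,  12. ])] 101.20852412059509
[-0.68  0.04 -0.  ] [ 0.4 -0.1 -7.8]
```

By this measurement the bar points along 191.2° and the cradle is turned 11.2°, so the angle is about 0. The bar lies against the stop, past the roller. Next I centre the cage on the knob and lift off.

Emit:
apply_moves --plan '[{"fingers": 3.6,"x": 0.5,"y": 0,"z": 0,"wx": 0,"wy": 0,"wz": 0},{"fingers": 3.6,"x": 0.5,"y": 0,"z": -0.5,"wx": 0,"wy": 0,"wz": 0},{"fingers": 3.6,"x": 0.5,"y": 0,"z": -3,"wx": 0,"wy": 0,"wz": 0},{"fingers": 3.6,"x": 0.5,"y": 0,"z": -6,"wx": 0,"wy": 0,"wz": 0},{"fingers": 3.6,"x": 0.5,"y": 0,"z": -10,"wx": 0,"wy": 0,"wz": 0},{"fingers": 3.6,"x": 0.5,"y": 3,"z": -13,"wx": 0,"wy": 0,"wz": 0},{"fingers": 3.6,"x": 0.5,"y": 6,"z": -15,"wx": 0,"wy": 0,"wz": 0},{"fingers": 3.6,"x": 0.5,"y": 6,"z": -15,"wx": 0,"wy": 0,"wz": 0}]'

```text
time_s: 6.45
ee_pos: [496.1, 225.5, 212.6]
ee_rot: [179.0, -0.1, 106.5]
force: [0.1, -1.0, -0.3]
gripper_width: 36.0
```

Run:
```python
from h import *
s=monitor.state();w=cams.grab_frame('wrist'); save('w6.png',w);save('s6.png',cv2.resize(cams.grab_frame('side')[90:320,170:440],None,fx=2.6,fy=2.6))
print(s['ee_pos'],s['ee_rot'],s['force'])
```

```text
[496.11096845 225.53895515 212.62571703] [ 1.79033751e+02 -1.45864799e-01  1.06480633e+02] [ 0.06507751 -0.9736149  -0.26015911]
```

View pics/w6.png

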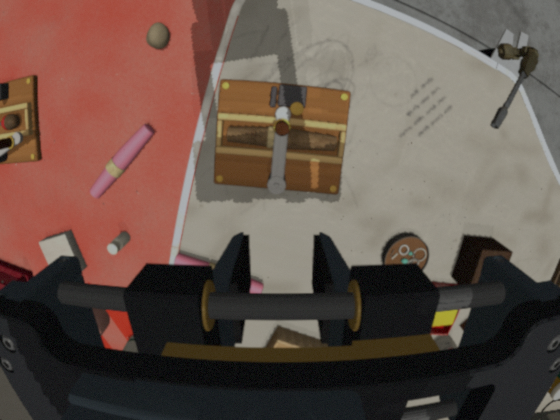

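View pics/s6.png

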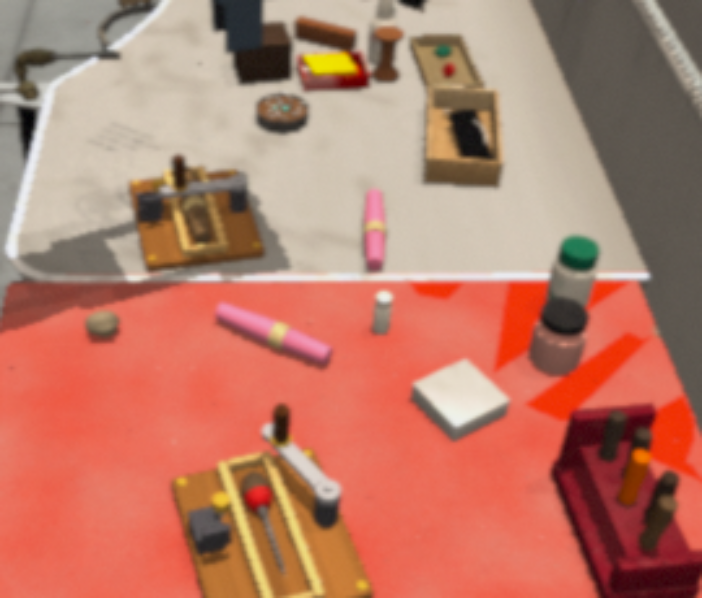

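The bar (276,187)→(282,112) lies across the clamp between the stop and the roller (297,108). The graver's bar is unchanged. I'll zoom in for one last angle check.

Run:
```python
from h import *
a=([496.11,225.54,212.63],[179.034,-.146,106.48])
h=woz(*a,276.5,186,50);t=woz(*a,282.5,114,48);c0=woz(*a,219,80,12);c1=woz(*a,352,89,12)
print(h,t,np.degrees(np.arctan2(*(t-h)[1::-1]))%360-180,np.degrees(np.arctan2(*(c1-c0)[1::-1]))-90)
cv2.imwrite('pics/w6c.png',cv2.resize(cv2.imread('pics/w6.png')[70:205,205:360],None,fx=4.5,fy=4.4,interpolation=cv2.INTER_CUBIC))
```

```text
[493.4 221.6  50. ] [419.9 206.3  48. ] 11.758949766738539 12.777198260751206
```

View pics/w6c.png

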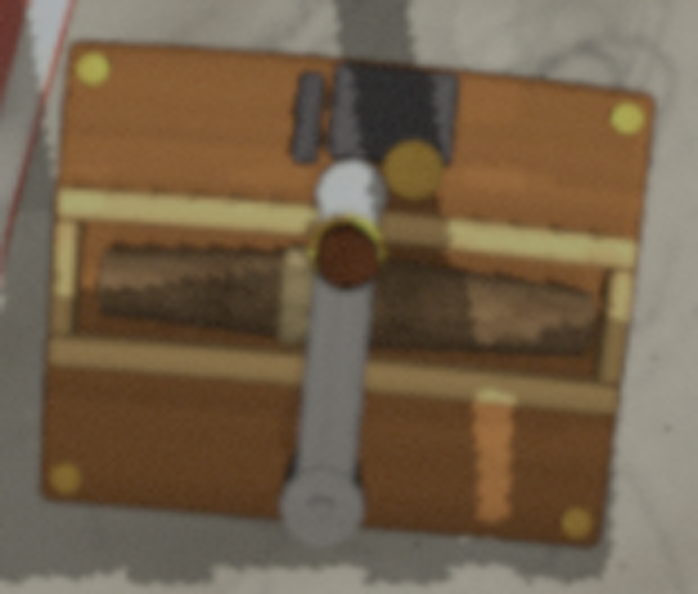

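Run:
```python
from h import *
print(monitor.state()['qvel'],monitor.state()['time_s']); print(env.job_done())
```

```text
[ 1.20483303e-01 -1.45440943e-01  3.33993673e+00 -2.52019950e-02
  2.04018098e-03 -5.24278509e-02] 6.55
the job is handed in; nothing more can be done
None
```

The ring clamp's keeper bar is swung shut past the roller and let go, and I handed the job in at about 6.6 s. I caged the knob loosely between the fingers, swung it round the hinge, then centred the fingers and lifted clear.

- **Ring clamp's bar:** after release, the wrist picture put it within about 0.02 rad of shut, between the end stop and the roller. It stayed there on its own.
- **Ring clamp:** it lies in the trough under the bar, with its middle close to the cradle's in the picture. I did not measure its position in millimetres.
- **Graver's bar:** it looks unchanged and open in the side view. I did not measure its angle.
- **Contact:** the wrist force was about 1 N or less at every reading, and the gripper ended well above everything.

**Disagreements:**
- The top camera and the first wrist picture differed by about 4–5 mm in y, and 9 mm at the knob. I used values in between, which the open cage could tolerate.
- The hinge position from the first side view was off by about 14 mm, so I did not use it.
- The cradle's turn measured between 10° and 13° depending on the picture.
- One move call was refused as a bad value before anything moved.
- At hand-in one arm joint was still settling at about 3°/s, clear of everything.

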